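Find the rattling set-top box

TASK

Three sealed set-top boxes lie on the grey intake mat and one of them has a part loose inside. Lift and shake them to find the one that rattles; lay the two quiet ones flat and side by side on the tan cork mat, and finish while still holding the rattling one level, up in the air above the middle of the aluminium repair tray, about 15 cm above the bench, with nothing else supporting it. Keep hold of it at the end, and leave the multimeter, spray bottle and screwdriver alone.

Things in the scene. Friction and masses are not known exactly. Their poses are not given: they have to be found in the camera images.
- box_a_center (a point): centre (half-way up) of one of three alike sealed black set-top boxes, 120 (own x) x 62 (own y) x 40 mm high, 0.2 to 0.4 kg empty, flat on the 2 mm thick grey mat; grip across the 62 mm. The dark window faces own -x. In one of the three, a different one each time, a loose 0.12 kg round metal part rolls freely, 40 mm either way along x and 12 mm across; weight alone does not tell.
- box_b_center (a point): centre (half-way up) of one of three alike sealed black set-top boxes, 120 (own x) x 62 (own y) x 40 mm high, 0.2 to 0.4 kg empty, flat on the 2 mm thick grey mat; grip across the 62 mm. The dark window faces own -x. In one of the three, a different one each time, a loose 0.12 kg round metal part rolls freely, 40 mm either way along x and 12 mm across; weight alone does not tell.
- box_c_center (a point): centre (half-way up) of one of three alike sealed black set-top boxes, 120 (own x) x 62 (own y) x 40 mm high, 0.2 to 0.4 kg empty, flat on the 2 mm thick grey mat; grip across the 62 mm. The dark window faces own -x. In one of the three, a different one each time, a loose 0.12 kg round metal part rolls freely, 40 mm either way along x and 12 mm across; weight alone does not tell.
- passed_top (a point): centre of the top face of the tan cork mat for passed boxes, 180 (its x) x 240 (its y) x 3 mm thick, fixed to the bench
- tray_center (a point): centre of the underside, at bench level, of the shallow aluminium repair tray, 100 (its x) x 180 (its y) x 20 mm high, fixed to the bench
- multimeter: bystander: yellow hand-held multimeter lying flat, 140 x 72 x 40 mm; origin at the centre of its underside
- spray_bottle: bystander: white bottle with a green cap, 48 mm in diameter, 140 mm tall, upright; origin at the centre of its underside
- screwdriver: bystander: red-handled screwdriver lying flat, 170 mm long, about 30 mm thick; origin under its middle, handle towards its own -x

How it is judged:
By the outcome, as a careful person would: the job done as asked, in the order asked, and still so for the second after the job is handed in, while the arm keeps its last pose, push and grip.
It also fails if it takes over 72 s, if anything falls off the work surface, if the arm or the gripper's body presses on something with over 40 N, if the wrist force passes 120 N, or if a joint passes its speed limit or range.

ROBOT

A 6-joint arm with a two-finger parallel gripper is mounted at the origin on the work surface. World frame = base frame: x ahead of the robot, y to its left, z up, the work surface at z = 0. Lengths are in m, angles in rad, forces in N, time in s.
With the tool pointing down it reaches from about 0.375 to 0.9 m from the base axis. Payload 3.1 kg.
Tool frame: the origin (TCP) lies at the very end of the fingers, on their centre line; the grasp point (between the pads) lies 19 mm behind it; z points along the fingers, y is the line along which they close (so a half turn about z gives the same grasp; the last joint's range is limited). The gripper opens to 87 mm and grips with 3 to 60 N. Pads are 19 mm wide; open, the fingers measure 117 mm over their backs; the gripper's body (75 mm by 190 mm) begins 51 mm behind the grasp point.
Start: joints at [-0.178, 0.527, 1.433, -0, 1.181, -0.178], TCP at [0.625, 0, 0.223] pointing down, gripper open.
Joint ranges: [-3.08, 3.08], [-0.75, 2.2], [0.22, 2.44], [-1.43, 4.57], [0, 2.65], [-2.85, 2.85]. Speed limits (rad/s): [2.79, 2.79, 3.14, 3.14, 3.14, 3.14].

INTERFACE

Orientations are given as a rotation vector (axis times angle).
In Python, from plant import manip gives the robot as it stands.
- The arm moves only by the tool drive_tool, never from a script. Its argument "deltas" is a list that holds one entry, the list of rows, each a list of 6 numbers: the shift along the tool's x, y, z as a fraction of full scale, then the turn, a rotation vector about the tool's x, y, z as a fraction of full scale. A call has 1 to 8 rows; each row is the pose to reach, as a shift and turn from the pose commanded when the call began, along the tool's axes at that moment; what a row does not reach only later rows make up. Full scale, the value 1, is 0.6 m for a shift and 90 degrees for a turn. A row lasts 1/10 s, in which the tool goes at most 50 mm and 8.59 degrees, less where a joint would pass 70% of its speed; a pose out of reach is approached as far as the arm can. A call with a number of a shift or a turn outside -1 to 1 is refused whole. A call with a gripper value outside its range is refused whole. "grip" is the closure, from -1 (fully open) to 1 (shut), set as the call begins (left out, the last holds). The fingers move at their own pace and stop on an object; "newtons" is the grip in N (left out, the last holds). Time passes only in rows, so rows that repeat a pose let the fingers close. It gives the time, the measured TCP pose, the force, the opening and the grip force at its end, in the units of the state.
- manip.get_state(): the state, without advancing time (a new reading comes with each control period).
- manip.capture(name): name is "scene" or "side" or "wrist"; returns a dict with "image" (384x512x3 uint8, red, green, blue), "camera_matrix" (3x3 intrinsics, pixels), "dist" ([k1, k2, p1, p2, k3] as OpenCV has them; the pictures are not rectified), "rvec" (rotation vector, rad) and "tvec" (3), from world to camera coordinates, as OpenCV has them. Camera axes: x right, y down, z forward; pixel columns grow to the right and rows downward; lengths in m; the calibration is good to about 2 mm. A picture is of the moment at which its call begins. There is no depth.
- manip.hand_in(): hands the job in; it is judged then, once.
The state is a dict: "clock": time; "qpos": joint angles; "qd": joint speeds; "joint_efforts": joint torques, N m; "position": TCP position; "tcp_rot": TCP orientation; "ft_force": force on the tool from outside, world axes, zero at the start; "ft_torque": the same for the moment, N m; "gripper_width": finger opening in m; "grip_force": force on a finger pad.
Only numpy, scipy, OpenCV 4.12 (cv2) and the standard library are available. Lean on these libraries where they do the work, as an engineer would, in place of code of your own. Each camera call takes 0.05 s, during which the arm holds its last target. There are 200 camera calls.

## Working session

There is one attempt and no reset: what is moved stays moved. The work goes in short steps, Python scripts to look and compute and a tool call to move; the robot and the scene stay as the last step left them, time stands still between calls to the robot, and variables do not carry over. Pictures are saved under pics/ and viewed, at most 10 in all, crops included, and the job is handed in when it is done.

Besides the shell and the picture viewer there is one more tool, called after "Call:" in YAML: its name, and indented under it one key for each argument. drive_tool: Moves the arm, as the interface text tells. Its arguments: {"type":"object","properties":{"deltas":{"type":"array","items":{"type":"array","items":{"type":"array","items":{"type":"number"}}}},"grip":{"type":"number"},"newtons":{"type":"number"}},"required":["deltas"]}

```bash
mkdir -p pics
cat > h.py <<'E'
import numpy as np, cv2, json
from plant import manip
def snap(n,f):
    c=manip.capture(n); cv2.imwrite('pics/'+f+'.png',c['image'][:,:,::-1]); np.savez('pics/'+f+'.npz',**{k:np.array(v) for k,v in c.items()}); return c
def ray(c,px,z):
    px=np.array(px,float).reshape(-1,1,2); u=cv2.undistortPoints(px,np.array(c['camera_matrix']),np.array(c['dist']))[:,0]
    R=cv2.Rodrigues(np.array(c['rvec'],float))[0]; t=np.array(c['tvec'],float).reshape(3); o=-R.T@t
    d=np.c_[u,np.ones(len(u))]@R; return o+d*((z-o[2])/d[:,2])[:,None]
E
python3 - <<'E'
from h import *
ims=[]
for n in('scene','side'):
    c=snap(n,n+'0'); print(n,-cv2.Rodrigues(np.array(c['rvec'],float))[0].T@np.array(c['tvec']).reshape(3))
s=manip.get_state(); print({k:np.round(v,3).tolist() for k,v in s.items()})
E
```

```text
scene [0.95026515 0.51981621 0.79308052]
side [ 0.08106978 -0.56493173  0.65509014]
{'clock': 0.1, 'qpos': [-0.179, 0.528, 1.434, -0.0, 1.181, -0.178], 'qd': [-0.001, -0.002, -0.003, -0.001, 0.001, -0.001], 'joint_efforts': [-0.0, -44.099, -17.715, 0.063, 0.053, -0.0], 'position': [0.624, 0.0, 0.222], 'tcp_rot': [-2.22, -2.22, 0.002], 'ft_force': [-0.034, 0.325, 0.004], 'ft_torque': [0.024, 0.016, -0.036], 'grip_force': 0.0, 'gripper_width': 0.087}
```

View pics/scene0.png

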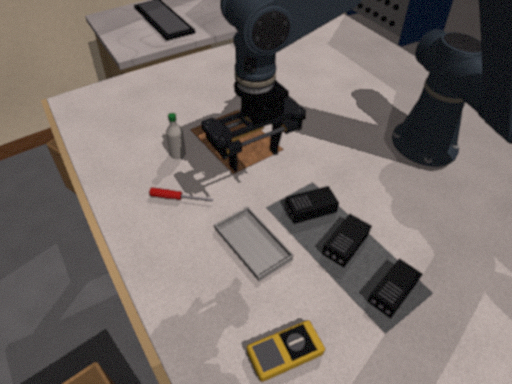

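View pics/side0.png

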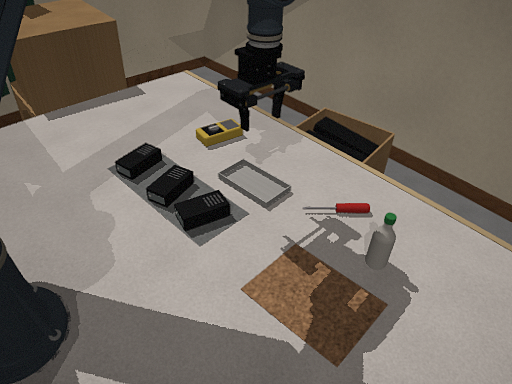

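The two views show three black boxes on the grey mat: scene pixels about (312,204), (347,240) and (395,287); side pixels about (202,210), (170,185) and (138,160). The tray is at scene (253,242), the cork mat at side (315,300), and the multimeter, bottle and screwdriver stand clear of all of them. Next I'll intersect the colour masks from both views on the planes at the right heights.

```bash
cat > m.py <<'E'
from h import *
L=lambda f:dict(np.load('pics/'+f+'.npz'))
def top(cs,maskf,z,x0=.3,x1=.95,y0=-.5,y1=.5,s=.001):
    X,Y=np.meshgrid(np.arange(x0,x1,s),np.arange(y0,y1,s),indexing='ij')
    P=np.c_[X.ravel(),Y.ravel(),np.full(X.size,z)]; out=np.ones(X.shape,bool)
    for c in cs:
        p=cv2.projectPoints(P,c['rvec'],c['tvec'],c['camera_matrix'],c['dist'])[0].reshape(*X.shape,2).astype(np.float32)
        m=maskf(c['image']).astype(np.uint8)*255
        out&=cv2.remap(m,p[...,0],p[...,1],cv2.INTER_LINEAR)>127
    k=np.ones((5,5),np.uint8); o=cv2.morphologyEx(cv2.morphologyEx(out.astype(np.uint8),cv2.MORPH_CLOSE,k),cv2.MORPH_OPEN,k)
    r=[]
    for q in cv2.findContours(o,cv2.RETR_EXTERNAL,cv2.CHAIN_APPROX_NONE)[0]:
        if cv2.contourArea(q)<1500: continue
        (a,b),(w,h),t=cv2.minAreaRect(q) # a: column=y, b: row=x
        bx=cv2.boxPoints(((a,b),(w,h),t))*s+[y0,x0]; e=[bx[1]-bx[0],bx[2]-bx[1]]; e=max(e,key=lambda v:np.hypot(*v))
        r.append((np.round([b*s+x0,a*s+y0],4),np.round([max(w,h)*s,min(w,h)*s],3),round(np.degrees(np.arctan2(e[0],e[1]))%180,1), round(cv2.contourArea(q)*s*s*1e4,1)))
    for q in r: print(z,'xy',q[0],'size',q[1],'long axis deg from +x',round(90-0,0) and round((np.degrees(np.arctan2(np.sin(np.radians(q[2])),np.cos(np.radians(q[2]))))),1),'cm2',q[3])
    return r
E
sed -i "s/,'long axis.*'cm2'/,'long axis from +x',round((90-(90-q[2])),1),'cm2'/; s/np.arctan2(e\[0\],e\[1\])/np.arctan2(e[0],e[1])/" m.py
# long-axis angle from +x: atan2(dy,dx) with e=(dy,dx)
python3 - <<'E'
from m import *
cs=[L('scene0'),L('side0')]
hsv=lambda im:cv2.cvtColor(im,cv2.COLOR_RGB2HSV).astype(int)
for th in (45,60): 
  print('black',th); top(cs,lambda im:im.max(2)<th,.042,y0=-.45,y1=.25)
print('tan one view'); top(cs[1:],lambda im:(hsv(im)[...,1]>85)&(hsv(im)[...,0]<20)&(hsv(im)[...,2]>40),.003)
print('yellow'); top(cs,lambda im:(hsv(im)[...,1]>150)&(abs(hsv(im)[...,0]-25)<8),.04)
print('green'); top(cs,lambda im:(hsv(im)[...,1]>100)&(abs(hsv(im)[...,0]-65)<20),.13)
print('red'); top(cs,lambda im:(hsv(im)[...,1]>150)&((hsv(im)[...,0]<6)|(hsv(im)[...,0]>174))&(hsv(im)[...,2]>60),.015)
# tray rim corners read by eye
print(np.round(ray(cs[0],[(214,233),(247,209),(291,256),(259,277)],.02),3)); print(np.round(ray(cs[1],[(219,168),(241,160),(291,188),(270,205)],.02),3))
E
```

```text
black 45
0.042 xy [0.4724 0.033 ] size [0.118 0.062] long axis from +x 167.1 cm2 67.1
0.042 xy [0.4659 0.1628] size [0.119 0.067] long axis from +x 20.0 cm2 71.3
black 60
0.042 xy [0.4746 0.0449] size [0.119 0.09 ] long axis from +x 167.3 cm2 80.9
0.042 xy [0.4673 0.1595] size [0.12  0.078] long axis from +x 20.0 cm2 81.3
tan one view
0.003 xy [ 0.7831 -0.1916] size [0.094 0.039] long axis from +x 139.6 cm2 33.2
0.003 xy [ 0.498  -0.3076] size [0.24  0.181] long axis from +x 94.6 cm2 424.2
yellow
green
red
0.015 xy [ 0.7702 -0.1979] size [0.085 0.028] long axis from +x 138.2 cm2 19.5
[[ 0.721 -0.015  0.02 ]
 [ 0.615 -0.039  0.02 ]
 [ 0.601  0.132  0.02 ]
 [ 0.692  0.141  0.02 ]]
[[ 0.612  0.146  0.02 ]
 [ 0.685  0.137  0.02 ]
 [ 0.702 -0.047  0.02 ]
 [ 0.612 -0.06   0.02 ]]
```

Run:
```python
from m import *
cs=[L('scene0'),L('side0')]
for th in (35,45): print(th);top(cs,lambda im:im.max(2)<th,.042,x0=.35,x1=.6,y0=-.05,y1=.45)
hsv=lambda im:cv2.cvtColor(im,cv2.COLOR_RGB2HSV).astype(int)
print('y');top(cs,lambda im:(hsv(im)[...,1]>130)&(abs(hsv(im)[...,0]-25)<10),.035,y1=.6)
print('g');top(cs[1:],lambda im:(hsv(im)[...,1]>100)&(abs(hsv(im)[...,0]-60)<25),.135,s=.0005)
a=cv2.resize(cs[0]['image'][190:300,200:440],None,fx=3.3,fy=3.3,interpolation=2)
b=cv2.resize(cs[1]['image'][130:240,100:340],None,fx=3.3,fy=3.3,interpolation=2)
cv2.imwrite('pics/crop.png',np.vstack([a,b])[:600,:,::-1])
```

```text
35
0.042 xy [0.4729 0.0332] size [0.117 0.061] long axis from +x 166.8 cm2 65.0
0.042 xy [0.466  0.1646] size [0.118 0.063] long axis from +x 20.6 cm2 67.3
0.042 xy [0.4569 0.3193] size [0.117 0.062] long axis from +x 16.1 cm2 45.7
45
0.042 xy [0.4724 0.033 ] size [0.118 0.062] long axis from +x 167.1 cm2 67.1
0.042 xy [0.4659 0.1628] size [0.119 0.067] long axis from +x 20.0 cm2 71.3
0.042 xy [0.4565 0.3188] size [0.118 0.066] long axis from +x 15.5 cm2 69.2
y
0.035 xy [0.7353 0.3048] size [0.135 0.065] long axis from +x 171.8 cm2 23.9
g
0.135 xy [ 0.6722 -0.3374] size [0.037 0.022] long axis from +x 21.8 cm2 6.6
```

View pics/crop.png

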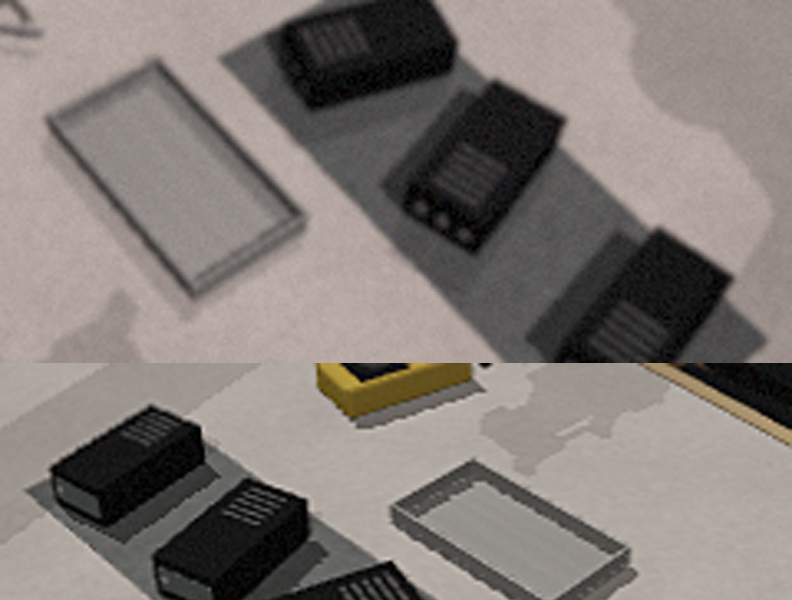

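The crop gives the tray rim corners: scene (248,208), (214,226), (292,255). The vents sit on top of each box. Box fits are 118 x 62 mm, as they should be, so I'll set out for box A.

Call:
drive_tool:
  deltas:
    - [[0.055, -0.255, 0.083, 0, 0, 0.6667], [0.055, -0.255, 0.083, 0, 0, 0.6667], [0.055, -0.255, 0.083, 0, 0, 0.6667], [0.055, -0.255, 0.083, 0, 0, 0.6667], [0.055, -0.255, 0.083, 0, 0, 0.6667], [0.055, -0.255, 0.083, 0, 0, 0.6667], [0.055, -0.255, 0.083, 0, 0, 0.6667], [0.055, -0.255, 0.083, 0, 0, 0.6667]]
  grip: -1
  newtons: 40

```text
clock: 0.9
position: [0.4717, 0.0331, 0.1726]
tcp_rot: [-3.034, -0.813, 0.001]
ft_force: [-0.3, -0.4, 0.1]
gripper_width: 0.087
grip_force: 0.0
```

Call:
drive_tool:
  deltas:
    - [[0, 0, 0, 0, 0, 0.4778], [0, 0, 0, 0, 0, 0.4778], [0, 0, 0, 0, 0, 0.4778], [0, 0, 0, 0, 0, 0.4778], [0, 0, 0, 0, 0, 0.4778], [0, 0, 0, 0, 0, 0.4778], [0, 0, 0, 0, 0, 0.4778], [0, 0, 0, 0, 0, 0.4778]]

```text
clock: 1.7
position: [0.4719, 0.033, 0.1727]
tcp_rot: [3.122, -0.351, -0.0]
ft_force: [-0.7, -0.5, 0.2]
gripper_width: 0.0872
grip_force: 0.0
```

Run:
```python
from m import *
c=snap('wrist','w1'); c=L('w1')
print('cam',-cv2.Rodrigues(c['rvec'])[0].T@c['tvec'].reshape(3))
top([c],lambda im:im.max(2)<40,.042,x0=.35,x1=.6,y0=-.1,y1=.3,s=.0005)
s0=L('scene0');s1=L('side0')
print('tray',np.round([ray(s0,[(214.2,226.4),(292.4,254.5)],.02).mean(0),ray(s1,[(218.2,173),(290.9,186)],.02).mean(0)],3), np.round(ray(s1,[(218.2,173),(244,159.4),(290.9,186)],.02),3).tolist())
print(np.round(manip.get_state()['ft_torque'],3))
```

```text
cam [0.54582478 0.01581017 0.33641837]
0.042 xy [0.4708 0.0309] size [0.122 0.061] long axis from +x 167.8 cm2 72.1
0.042 xy [0.4613 0.1593] size [0.126 0.087] long axis from +x 19.5 cm2 56.8
0.042 xy [0.4362 0.2285] size [0.173 0.142] long axis from +x 0.0 cm2 117.1
0.042 xy [ 0.3793 -0.065 ] size [0.081 0.05 ] long axis from +x 77.0 cm2 18.0
tray [[0.653 0.049 0.02 ]
 [0.652 0.044 0.02 ]] [[0.596, 0.129, 0.02], [0.694, 0.133, 0.02], [0.708, -0.041, 0.02]]
[ 0.077  0.102 -0.03 ]
```

View pics/w1.png

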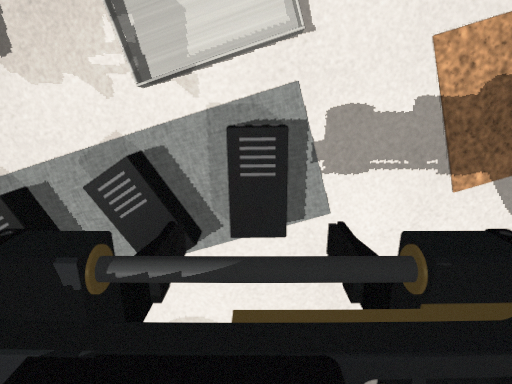

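The wrist view has box A at about (258,180), midway between the fingers and square to them. The cork mat is at the right and the tray at the top. Box A measures (0.471, 0.032) at 122 x 61 mm, so I descend and grip.

Call:
drive_tool:
  deltas:
    - [[0, 0, 0.07, 0, 0, 0], [0, 0, 0.14, 0, 0, 0], [0, 0, 0.2, 0, 0, 0], [0, 0, 0.24, 0, 0, 0], [0, 0, 0.265, 0, 0, 0], [0, 0, 0.2775, 0, 0, 0], [0, 0, 0.2775, 0, 0, 0]]

```text
clock: 2.45
position: [0.4716, 0.0331, 0.0055]
tcp_rot: [-3.121, 0.354, 0.003]
ft_force: [0.0, 0.9, -0.5]
gripper_width: 0.0873
grip_force: 0.0
```

Call:
drive_tool:
  deltas:
    - [[0, 0, 0, 0, 0, 0], [0, 0, 0, 0, 0, 0], [0, 0, 0, 0, 0, 0], [0, 0, 0, 0, 0, 0], [0, 0, 0, 0, 0, 0], [0, 0, 0, 0, 0, 0]]
  grip: 1
  newtons: 40

```text
clock: 3.05
position: [0.4723, 0.0327, 0.007]
tcp_rot: [3.121, -0.354, 0.002]
ft_force: [-1.0, -1.1, 5.8]
gripper_width: 0.0618
grip_force: 40.0
```

Call:
drive_tool:
  deltas:
    - [[0, 0, -0.05, 0, 0, 0], [0, 0, -0.1, 0, 0, 0], [0, 0, -0.15, 0, 0, 0], [0, 0, -0.2, 0, 0, 0], [0, 0, -0.2, 0, 0, 0]]

```text
clock: 3.55
position: [0.4741, 0.0329, 0.129]
tcp_rot: [3.121, -0.356, 0.011]
ft_force: [0.9, -0.2, -3.8]
gripper_width: 0.0614
grip_force: 40.0
```

Call:
drive_tool:
  deltas:
    - [[0.05, 0, 0, 0, 0, 0], [0.05, 0, 0, 0, 0, 0], [-0.03, 0, 0, 0, 0, 0], [-0.05, 0, 0, 0, 0, 0], [0.03, 0, 0, 0, 0, 0], [0.05, 0, 0, 0, 0, 0], [-0.03, 0, 0, 0, 0, 0], [0, 0, 0, 0, 0, 0]]

```text
clock: 4.35
position: [0.4466, 0.0381, 0.1204]
tcp_rot: [-3.118, 0.353, 0.069]
ft_force: [-6.2, 0.6, -5.9]
gripper_width: 0.0616
grip_force: 40.0
```

Call:
drive_tool:
  deltas:
    - [[0, 0, 0, 0, 0.08, 0], [0, 0, 0, 0, 0.16, 0], [0, 0, 0, 0, 0.2222, 0], [0, 0, 0, 0, 0.2222, 0], [0, 0, 0, 0, 0.2222, 0], [0, 0, 0, 0, 0.2222, 0], [0, 0, 0, 0, 0.2222, 0], [0, 0, 0, 0, 0.2222, 0]]

```text
clock: 5.15
position: [0.4732, 0.0327, 0.1265]
tcp_rot: [3.036, -0.346, 0.537]
ft_force: [-0.3, 0.1, -3.8]
gripper_width: 0.0619
grip_force: 40.0
```

```bash
cat >> h.py <<'E'
def tq():
    F=[];T=[]
    for i in range(6):
        s=manip.get_state(); F.append(s['ft_force']); T.append(s['ft_torque']); manip.capture('side')
    R=cv2.Rodrigues(np.array(s['tcp_rot'],float))[0]; F=np.array(F);T=np.array(T)
    print('t',s['clock'],'F',F.mean(0).round(2),'T tool',(T.mean(0)@R).round(3),'sd',T.std(0).round(3),'tooly z',R[2].round(3),s['position'])
E
python3 -c "
from h import *
tq()"
```

```text
t 5.4 F [ 0.01  0.36 -4.23] T tool [ 0.044 -0.507  0.026] sd [0.03  0.022 0.025] tooly z [ 0.342  0.    -0.94 ] [0.47212373 0.03297119 0.12631004]
```

Call:
drive_tool:
  deltas:
    - [[0, 0, 0, 0, -0.08, 0], [0, 0, 0, 0, -0.16, 0], [0, 0, 0, 0, -0.24, 0], [0, 0, 0, 0, -0.32, 0], [0, 0, 0, 0, -0.4, 0], [0, 0, 0, 0, -0.4444, 0], [0, 0, 0, 0, -0.4444, 0], [0, 0, 0, 0, -0.4444, 0]]

```text
clock: 6.25
position: [0.472, 0.033, 0.1257]
tcp_rot: [-3.037, 0.346, 0.533]
ft_force: [-0.9, 0.5, -4.2]
gripper_width: 0.0616
grip_force: 40.0
```

Call:
drive_tool:
  deltas:
    - [[0, 0, 0, 0, 0, 0], [0, 0, 0, 0, 0, 0], [0, 0, 0, 0, 0, 0], [0, 0, 0, 0, 0, 0]]

```text
clock: 6.65
position: [0.4717, 0.0332, 0.1266]
tcp_rot: [-3.036, 0.346, 0.534]
ft_force: [-0.8, -0.2, -4.9]
gripper_width: 0.0621
grip_force: 40.0
```

```bash
python3 -c "
from h import *
tq()"
```

```text
t 6.9 F [ 0.13  0.2  -3.98] T tool [ 0.024  0.251 -0.006] sd [0.034 0.018 0.02 ] tooly z [-0.342  0.    -0.94 ] [0.47197562 0.03305371 0.12630019]
```

Call:
drive_tool:
  deltas:
    - [[0, 0, 0, 0, 0.09, 0], [0, 0, 0, 0, 0.1778, 0], [0, 0, 0, 0, 0.1778, 0], [0, 0, 0, 0, 0.1778, 0], [0, 0, 0, 0, 0.1778, 0], [0, 0, 0, 0, 0.1778, 0], [0, 0, 0, 0, 0.1778, 0], [0, 0, 0, 0, 0.1778, 0]]

```text
clock: 7.75
position: [0.4726, 0.0328, 0.126]
tcp_rot: [-3.112, 0.355, 0.109]
ft_force: [0.0, 0.6, -3.5]
gripper_width: 0.0618
grip_force: 40.0
```

```bash
sed -i 's/range(6)/range(10)/' h.py; python3 -c "
from h import *
tq()"
```

```text
t 8.2 F [ 0.18  0.22 -4.08] T tool [ 0.041 -0.082 -0.005] sd [0.032 0.028 0.034] tooly z [-0.07   0.    -0.998] [0.47193065 0.03305574 0.12628258]
```

Call:
drive_tool:
  deltas:
    - [[0, 0, 0, 0, 0.0889, 0], [0, 0, 0, 0, 0.0889, 0], [0, 0, 0, 0, 0.0889, 0], [0, 0, 0, 0, 0.0889, 0], [0, 0, 0, 0, 0.0889, 0], [0, 0, 0, 0, 0.0889, 0], [0, 0, 0, 0, 0.0889, 0], [0, 0, 0, 0, 0.0889, 0]]

```text
clock: 9.05
position: [0.4723, 0.033, 0.1262]
tcp_rot: [3.112, -0.355, 0.109]
ft_force: [0.0, -0.4, -4.1]
gripper_width: 0.0617
grip_force: 40.0
```

Call:
drive_tool:
  deltas:
    - [[0, 0, 0, 0, 0, 0], [0, 0, 0, 0, 0, 0], [0, 0, 0, 0, 0, 0], [0, 0, 0, 0, 0, 0]]

```text
clock: 9.45
position: [0.472, 0.0331, 0.1263]
tcp_rot: [3.112, -0.355, 0.109]
ft_force: [-0.3, 0.7, -4.9]
gripper_width: 0.0617
grip_force: 40.0
```

```bash
python3 -c "
from h import *
tq()"
```

```text
t 9.9 F [ 0.16  0.23 -4.14] T tool [ 0.029 -0.176  0.001] sd [0.013 0.022 0.019] tooly z [ 0.07  -0.    -0.998] [0.47196942 0.0330528  0.12625168]
```

Box A's torque change between the small tilts is well short of rigid-body behaviour: 0.094 N m against about 0.155 expected. It very likely holds the loose part. I'll put it back and test B and C.

Call:
drive_tool:
  deltas:
    - [[0, 0, 0, 0, -0.0444, 0], [0, 0, 0, 0, -0.0444, 0], [0, 0, 0, 0, -0.0444, 0]]

```text
clock: 10.25
position: [0.4725, 0.0329, 0.1262]
tcp_rot: [3.121, -0.356, 0.003]
ft_force: [-1.0, -0.9, -3.5]
gripper_width: 0.0618
grip_force: 40.0
```

Call:
drive_tool:
  deltas:
    - [[0, 0, 0.06, 0, 0, 0], [0, 0, 0.12, 0, 0, 0], [0, 0, 0.16, 0, 0, 0], [0, 0, 0.185, 0, 0, 0], [0, 0, 0.195, 0, 0, 0], [0, 0, 0.2, 0, 0, 0], [0, 0, 0.2, 0, 0, 0]]

```text
clock: 10.95
position: [0.472, 0.0331, 0.0072]
tcp_rot: [3.121, -0.355, 0.002]
ft_force: [-0.7, 0.4, -3.7]
gripper_width: 0.0617
grip_force: 40.0
```

Call:
drive_tool:
  deltas:
    - [[0, 0, 0, 0, 0, 0], [0, 0, 0, 0, 0, 0], [0, 0, 0, 0, 0, 0], [0, 0, 0, 0, 0, 0], [0, 0, 0, 0, 0, 0]]
  grip: -1

```text
clock: 11.45
position: [0.4722, 0.033, 0.0064]
tcp_rot: [3.121, -0.356, 0.001]
ft_force: [-0.6, 1.3, 0.5]
gripper_width: 0.0854
grip_force: 0.0
```

Call:
drive_tool:
  deltas:
    - [[0, 0, -0.05, 0, 0, 0], [0, 0, -0.12, 0, 0, 0], [0, 0, -0.2, 0, 0, 0], [0, 0, -0.25, 0, 0, 0], [-0.0588, -0.2104, -0.25, 0, 0, -0.3667], [-0.0588, -0.2104, -0.25, 0, 0, -0.3667], [-0.0588, -0.2104, -0.25, 0, 0, -0.3667], [-0.0588, -0.2104, -0.25, 0, 0, -0.3667]]

```text
clock: 12.25
position: [0.4652, 0.1674, 0.1565]
tcp_rot: [-3.09, -0.561, -0.001]
ft_force: [-0.0, -0.8, 0.0]
gripper_width: 0.0871
grip_force: 0.0
```

Call:
drive_tool:
  deltas:
    - [[0, 0, 0, 0, 0, 0], [0, 0, 0, 0, 0, 0]]

```text
clock: 12.45
position: [0.4658, 0.1638, 0.1561]
tcp_rot: [3.094, 0.541, -0.001]
ft_force: [-0.4, 0.1, -0.2]
gripper_width: 0.0872
grip_force: 0.0
```

Call:
drive_tool:
  deltas:
    - [[0, 0, 0.07, 0, 0, 0], [0, 0, 0.14, 0, 0, 0], [0, 0, 0.19, 0, 0, 0], [0, 0, 0.225, 0, 0, 0], [0, 0, 0.243, 0, 0, 0], [0, 0, 0.2508, 0, 0, 0], [0, 0, 0.2508, 0, 0, 0]]

```text
clock: 13.15
position: [0.4663, 0.1636, 0.0057]
tcp_rot: [3.094, 0.543, 0.0]
ft_force: [-0.0, -0.7, -0.2]
gripper_width: 0.0867
grip_force: 0.0
```

Call:
drive_tool:
  deltas:
    - [[0, 0, 0, 0, 0, 0], [0, 0, 0, 0, 0, 0], [0, 0, 0, 0, 0, 0], [0, 0, 0, 0, 0, 0], [0, 0, 0, 0, 0, 0], [0, 0, 0, 0, 0, 0]]
  grip: 1
  newtons: 40

```text
clock: 13.75
position: [0.4663, 0.1641, 0.0063]
tcp_rot: [3.094, 0.545, 0.002]
ft_force: [-1.0, 0.4, 6.1]
gripper_width: 0.0614
grip_force: 40.0
```

Call:
drive_tool:
  deltas:
    - [[0, 0, -0.05, 0, 0, 0], [0, 0, -0.1, 0, 0, 0], [0, 0, -0.15, 0, 0, 0], [0, 0, -0.2, 0, 0, 0], [0, 0, -0.2, 0, 0, 0]]

```text
clock: 14.25
position: [0.4682, 0.1643, 0.1287]
tcp_rot: [3.093, 0.546, 0.012]
ft_force: [0.4, -0.1, -2.9]
gripper_width: 0.0618
grip_force: 40.0
```

Call:
drive_tool:
  deltas:
    - [[0.05, 0, 0, 0, 0, 0], [0.05, 0, 0, 0, 0, 0], [-0.03, 0, 0, 0, 0, 0], [-0.05, 0, 0, 0, 0, 0], [0.03, 0, 0, 0, 0, 0], [0.05, 0, 0, 0, 0, 0], [-0.03, 0, 0, 0, 0, 0], [0, 0, 0, 0, 0, 0]]

```text
clock: 15.05
position: [0.4404, 0.1608, 0.1195]
tcp_rot: [-3.091, -0.546, 0.069]
ft_force: [-5.5, 0.1, -4.9]
gripper_width: 0.0617
grip_force: 40.0
```

Call:
drive_tool:
  deltas:
    - [[0, 0, 0, 0, -0.08, 0], [0, 0, 0, 0, -0.1111, 0], [0, 0, 0, 0, -0.1111, 0], [0, 0, 0, 0, -0.1111, 0], [0, 0, 0, 0, -0.0444, 0], [0, 0, 0, 0, -0.0444, 0], [0, 0, 0, 0, -0.0444, 0], [0, 0, 0, 0, -0.0444, 0]]

```text
clock: 15.85
position: [0.4665, 0.164, 0.1259]
tcp_rot: [3.08, 0.543, -0.107]
ft_force: [0.7, 0.4, -2.3]
gripper_width: 0.0612
grip_force: 40.0
```

Call:
drive_tool:
  deltas:
    - [[0, 0, 0, 0, 0, 0], [0, 0, 0, 0, 0, 0], [0, 0, 0, 0, 0, 0], [0, 0, 0, 0, 0, 0]]

```text
clock: 16.25
position: [0.4661, 0.164, 0.1257]
tcp_rot: [3.08, 0.543, -0.107]
ft_force: [-0.7, -1.2, -2.9]
gripper_width: 0.0616
grip_force: 40.0
```

```bash
python3 -c "
from h import *
tq()"
```

```text
t 16.7 F [ 0.13 -0.17 -2.98] T tool [ 0.037  0.008 -0.004] sd [0.037 0.018 0.021] tooly z [-0.07   0.    -0.998] [0.46599689 0.16395514 0.12578378]
```

Call:
drive_tool:
  deltas:
    - [[0, 0, 0, 0, 0.0889, 0], [0, 0, 0, 0, 0.0889, 0], [0, 0, 0, 0, 0.0889, 0], [0, 0, 0, 0, 0.0889, 0], [0, 0, 0, 0, 0.0889, 0], [0, 0, 0, 0, 0.0889, 0], [0, 0, 0, 0, 0.0889, 0], [0, 0, 0, 0, 0.0889, 0]]

```text
clock: 17.55
position: [0.4662, 0.164, 0.1257]
tcp_rot: [-3.08, -0.543, -0.108]
ft_force: [-0.5, -0.5, -3.7]
gripper_width: 0.0619
grip_force: 40.0
```

Call:
drive_tool:
  deltas:
    - [[0, 0, 0, 0, 0, 0], [0, 0, 0, 0, 0, 0], [0, 0, 0, 0, 0, 0], [0, 0, 0, 0, 0, 0]]

```text
clock: 17.95
position: [0.466, 0.164, 0.1258]
tcp_rot: [-3.08, -0.543, -0.108]
ft_force: [-0.1, -0.5, -3.2]
gripper_width: 0.0617
grip_force: 40.0
```

```bash
python3 -c "
from h import *
tq()"
```

```text
t 18.4 F [ 0.03 -0.12 -2.86] T tool [ 0.059 -0.157 -0.019] sd [0.037 0.018 0.019] tooly z [ 0.07   0.    -0.998] [0.4659824  0.16398411 0.12575078]
```

B changes by 0.165 N m on only 2.9 N of weight, where A changed by 0.094 on 4.1 N. B is rigid, so it's quiet, and it goes to the cork mat.

Call:
drive_tool:
  deltas:
    - [[0, 0, 0, 0, -0.0444, 0], [0, 0, 0, 0, -0.0444, 0], [0, 0, 0, 0, -0.0444, 0]]

```text
clock: 18.75
position: [0.4664, 0.1641, 0.1257]
tcp_rot: [-3.094, -0.546, -0.003]
ft_force: [-0.7, -0.1, -2.8]
gripper_width: 0.062
grip_force: 40.0
```

Call:
drive_tool:
  deltas:
    - [[-0.01, 0.03, 0, 0, 0, 0], [-0.03, 0.1, 0, 0, 0, 0], [-0.05, 0.17, 0, 0, 0, 0], [-0.07, 0.24, 0, 0, 0, 0], [-0.09, 0.31, 0, 0, 0, 0], [-0.11, 0.38, 0, 0, 0, 0], [-0.12, 0.42, 0, 0, 0, 0], [-0.12, 0.42, 0, 0, 0, 0]]

```text
clock: 19.55
position: [0.4856, -0.1012, 0.1259]
tcp_rot: [3.093, 0.538, 0.005]
ft_force: [0.2, 0.6, -3.0]
gripper_width: 0.0618
grip_force: 40.0
```

Call:
drive_tool:
  deltas:
    - [[-0.02, 0.07, 0, 0, 0, 0.03], [-0.04, 0.14, 0, 0, 0, 0.06], [-0.06, 0.21, 0, 0, 0, 0.09], [-0.08, 0.28, 0, 0, 0, 0.12], [-0.1, 0.35, 0, 0, 0, 0.15], [-0.113, 0.4, 0, 0, 0, 0.169], [-0.1183, 0.4171, 0, 0, 0, 0.169], [-0.1183, 0.4171, 0, 0, 0, 0.169]]

```text
clock: 20.35
position: [0.503, -0.3571, 0.1253]
tcp_rot: [-3.138, -0.129, -0.0]
ft_force: [0.6, 0.6, -3.2]
gripper_width: 0.0616
grip_force: 40.0
```

Call:
drive_tool:
  deltas:
    - [[0, 0, 0, 0, 0, 0], [0, 0, 0, 0, 0, 0], [0, 0, 0, 0, 0, 0]]

```text
clock: 20.65
position: [0.5033, -0.3549, 0.1257]
tcp_rot: [-3.138, -0.134, 0.001]
ft_force: [-1.1, 0.5, -2.0]
gripper_width: 0.0618
grip_force: 40.0
```

Call:
drive_tool:
  deltas:
    - [[0, 0, 0.06, 0, 0, 0], [0, 0, 0.12, 0, 0, 0], [0, 0, 0.16, 0, 0, 0], [0, 0, 0.18, 0, 0, 0], [0, 0, 0.19, 0, 0, 0], [0, 0, 0.196, 0, 0, 0], [0, 0, 0.196, 0, 0, 0]]

```text
clock: 21.35
position: [0.504, -0.3573, 0.0088]
tcp_rot: [3.138, 0.132, 0.002]
ft_force: [-0.1, 0.3, -3.0]
gripper_width: 0.0617
grip_force: 40.0
```

Call:
drive_tool:
  deltas:
    - [[0, 0, 0, 0, 0, 0], [0, 0, 0, 0, 0, 0], [0, 0, 0, 0, 0, 0], [0, 0, 0, 0, 0, 0], [0, 0, 0, 0, 0, 0]]
  grip: -1

```text
clock: 21.85
position: [0.5036, -0.3571, 0.0085]
tcp_rot: [3.138, 0.131, 0.001]
ft_force: [0.4, 0.7, -0.1]
gripper_width: 0.0858
grip_force: 0.0
```

Call:
drive_tool:
  deltas:
    - [[0, 0, -0.05, 0, 0, 0], [0, 0, -0.12, 0, 0, 0], [0, 0, -0.2, 0, 0, 0], [0, 0, -0.26, 0, 0, 0], [0, 0, -0.26, 0, 0, 0]]

```text
clock: 22.35
position: [0.5064, -0.3597, 0.1704]
tcp_rot: [3.129, 0.131, 0.014]
ft_force: [0.7, -0.8, 0.9]
gripper_width: 0.087
grip_force: 0.0
```

Call:
drive_tool:
  deltas:
    - [[0, -0.04, 0, 0, 0, 0], [0, -0.12, 0, 0, 0, 0], [0, -0.2, 0, 0, 0, 0], [0, -0.28, 0, 0, 0, 0], [0, -0.36, 0, 0, 0, 0], [0, -0.44, 0, 0, 0, 0], [0, -0.52, 0, 0, 0, 0], [0, -0.56, 0, 0, 0, 0]]

```text
clock: 23.15
position: [0.4728, -0.0184, 0.1632]
tcp_rot: [-3.137, -0.135, 0.005]
ft_force: [0.4, 0.3, -1.1]
gripper_width: 0.0869
grip_force: 0.0
```

Call:
drive_tool:
  deltas:
    - [[0.016, -0.08, 0, 0, 0, -0.03], [0.016, -0.16, 0, 0, 0, -0.06], [0.016, -0.24, 0, 0, 0, -0.09], [0.016, -0.32, 0, 0, 0, -0.122], [0.016, -0.4, 0, 0, 0, -0.122], [0.016, -0.48, 0, 0, 0, -0.122], [0.016, -0.54, 0, 0, 0, -0.122], [0.016, -0.569, 0, 0, 0, -0.122]]

```text
clock: 23.95
position: [0.4552, 0.3219, 0.1632]
tcp_rot: [-3.111, -0.436, 0.001]
ft_force: [1.2, -0.2, -1.3]
gripper_width: 0.0869
grip_force: 0.0
```

Call:
drive_tool:
  deltas:
    - [[0, 0, 0, 0, 0, 0], [0, 0, 0, 0, 0, 0]]

```text
clock: 24.15
position: [0.4556, 0.3186, 0.1633]
tcp_rot: [3.111, 0.433, -0.003]
ft_force: [0.0, 0.3, -0.0]
gripper_width: 0.0871
grip_force: 0.0
```

Run:
```python
from m import *
for n in('wrist','scene','side'): snap(n,n+'2')
print('C wrist');top([L('wrist2')],lambda im:im.max(2)<40,.042,x0=.38,x1=.53,y0=.22,y1=.42,s=.0005)
print('B side');top([L('side2')],lambda im:im.max(2)<40,.043,x0=.38,x1=.6,y0=-.5,y1=-.2,s=.0005)
print('B both');top([L('side2'),L('scene2')],lambda im:im.max(2)<40,.043,x0=.38,x1=.6,y0=-.5,y1=-.2,s=.0005)
print('A both');top([L('side2'),L('scene2')],lambda im:im.max(2)<40,.042,x0=.38,x1=.58,y0=-.1,y1=.15,s=.0005)
cv2.imwrite('pics/v2.png',np.hstack([cv2.resize(L(n)['image'],(400,300)) for n in('wrist2','side2')])[:,:,::-1])
```

```text
C wrist
0.042 xy [0.456  0.3197] size [0.121 0.062] long axis from +x 15.5 cm2 72.0
B side
0.043 xy [ 0.4912 -0.3628] size [0.142 0.07 ] long axis from +x 5.0 cm2 93.2
B both
0.043 xy [ 0.5039 -0.3548] size [0.115 0.056] long axis from +x 4.7 cm2 60.5
A both
0.042 xy [0.4714 0.0328] size [0.121 0.068] long axis from +x 166.8 cm2 72.2
```

View pics/v2.png

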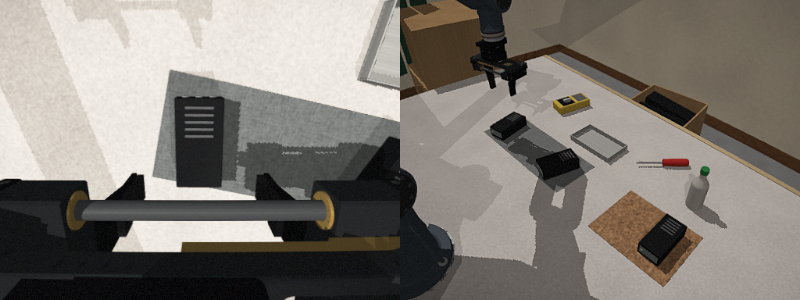

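Box C, at the wrist view's left panel around (200,140), is lined up with the fingers. B lies flat on the cork at (660,240) in the right panel, and A is back on the mat. Now C gets gripped and tested.

Call:
drive_tool:
  deltas:
    - [[0, 0, 0.07, 0, 0, 0], [0, 0, 0.14, 0, 0, 0], [0, 0, 0.2, 0, 0, 0], [0, 0, 0.235, 0, 0, 0], [0, 0, 0.255, 0, 0, 0], [0, 0, 0.262, 0, 0, 0], [0, 0, 0.262, 0, 0, 0]]

```text
clock: 25.0
position: [0.457, 0.3186, 0.0071]
tcp_rot: [-3.112, -0.43, -0.001]
ft_force: [-0.5, -0.4, 0.6]
gripper_width: 0.0871
grip_force: 0.0
```

Call:
drive_tool:
  deltas:
    - [[0, 0, 0, 0, 0, 0], [0, 0, 0, 0, 0, 0], [0, 0, 0, 0, 0, 0], [0, 0, 0, 0, 0, 0], [0, 0, 0, 0, 0, 0], [0, 0, 0, 0, 0, 0]]
  grip: 1
  newtons: 40

```text
clock: 25.6
position: [0.4568, 0.3193, 0.0076]
tcp_rot: [-3.111, -0.431, -0.002]
ft_force: [-0.9, 1.7, 6.1]
gripper_width: 0.0618
grip_force: 40.0
```

Call:
drive_tool:
  deltas:
    - [[0, 0, -0.05, 0, 0, 0], [0, 0, -0.1, 0, 0, 0], [0, 0, -0.15, 0, 0, 0], [0, 0, -0.2, 0, 0, 0], [0, 0, -0.2, 0, 0, 0]]

```text
clock: 26.1
position: [0.4587, 0.32, 0.1301]
tcp_rot: [-3.11, -0.431, -0.012]
ft_force: [1.6, 0.9, -2.5]
gripper_width: 0.0621
grip_force: 40.0
```

Call:
drive_tool:
  deltas:
    - [[0.05, 0, 0, 0, 0, 0], [0.05, 0, 0, 0, 0, 0], [-0.03, 0, 0, 0, 0, 0], [-0.05, 0, 0, 0, 0, 0], [0.03, 0, 0, 0, 0, 0], [0.05, 0, 0, 0, 0, 0], [-0.03, 0, 0, 0, 0, 0], [0, 0, 0, 0, 0, 0]]

```text
clock: 26.9
position: [0.432, 0.3097, 0.1193]
tcp_rot: [3.099, 0.432, -0.068]
ft_force: [-4.2, -1.1, -4.1]
gripper_width: 0.0621
grip_force: 40.0
```

Call:
drive_tool:
  deltas:
    - [[0, 0, 0, 0, -0.08, 0], [0, 0, 0, 0, -0.1111, 0], [0, 0, 0, 0, -0.1111, 0], [0, 0, 0, 0, -0.1111, 0], [0, 0, 0, 0, -0.0444, 0], [0, 0, 0, 0, -0.0444, 0], [0, 0, 0, 0, -0.0444, 0], [0, 0, 0, 0, -0.0444, 0]]

```text
clock: 27.7
position: [0.4568, 0.3192, 0.1272]
tcp_rot: [3.101, 0.43, -0.108]
ft_force: [0.5, 0.5, -3.4]
gripper_width: 0.0618
grip_force: 40.0
```

Call:
drive_tool:
  deltas:
    - [[0, 0, 0, 0, 0, 0], [0, 0, 0, 0, 0, 0], [0, 0, 0, 0, 0, 0], [0, 0, 0, 0, 0, 0]]

```text
clock: 28.1
position: [0.4566, 0.3189, 0.1269]
tcp_rot: [3.101, 0.429, -0.108]
ft_force: [0.6, -0.8, -2.4]
gripper_width: 0.0615
grip_force: 40.0
```

```bash
python3 -c "
from h import *
tq()"
```

```text
t 28.55 F [-0.15 -0.25 -2.71] T tool [ 0.048 -0.018 -0.016] sd [0.024 0.019 0.022] tooly z [-0.069  0.    -0.998] [0.45644356 0.31893221 0.12696903]
```

Call:
drive_tool:
  deltas:
    - [[0, 0, 0, 0, 0.0889, 0], [0, 0, 0, 0, 0.0889, 0], [0, 0, 0, 0, 0.0889, 0], [0, 0, 0, 0, 0.0889, 0], [0, 0, 0, 0, 0.0889, 0], [0, 0, 0, 0, 0.0889, 0], [0, 0, 0, 0, 0.0889, 0], [0, 0, 0, 0, 0.0889, 0]]

```text
clock: 29.4
position: [0.4566, 0.319, 0.1269]
tcp_rot: [-3.101, -0.429, -0.109]
ft_force: [0.5, -0.0, -3.5]
gripper_width: 0.0617
grip_force: 40.0
```

Call:
drive_tool:
  deltas:
    - [[0, 0, 0, 0, 0, 0], [0, 0, 0, 0, 0, 0], [0, 0, 0, 0, 0, 0], [0, 0, 0, 0, 0, 0]]

```text
clock: 29.8
position: [0.4564, 0.3189, 0.127]
tcp_rot: [-3.101, -0.429, -0.109]
ft_force: [-0.6, 1.1, -3.4]
gripper_width: 0.0615
grip_force: 40.0
```

```bash
python3 -c "
from h import *
tq()"
```

```text
t 30.25 F [-0.03  0.06 -2.84] T tool [ 0.052 -0.161  0.018] sd [0.026 0.036 0.012] tooly z [ 0.07   0.    -0.998] [0.45643881 0.31894871 0.12698146]
```

C changes by 0.143 N m on 2.8 N, so it's rigid too. Its mass of 0.28 kg also rules it out, since a rattling box weighs at least 0.32 kg. A is the rattling one, and C goes beside B.

Call:
drive_tool:
  deltas:
    - [[0, 0, 0, 0, -0.0444, 0], [0, 0, 0, 0, -0.0444, 0], [0, 0, 0, 0, -0.0444, 0]]

```text
clock: 30.6
position: [0.4568, 0.319, 0.1269]
tcp_rot: [-3.112, -0.431, -0.003]
ft_force: [0.1, 0.2, -2.9]
gripper_width: 0.0619
grip_force: 40.0
```

Call:
drive_tool:
  deltas:
    - [[-0.01, 0.04, 0, 0, 0, 0], [-0.03, 0.11, 0, 0, 0, 0], [-0.04, 0.18, 0, 0, 0, 0], [-0.055, 0.25, 0, 0, 0, 0], [-0.07, 0.32, 0, 0, 0, 0], [-0.085, 0.39, 0, 0, 0, 0], [-0.095, 0.44, 0, 0, 0, 0], [-0.1, 0.47, 0, 0, 0, 0]]

```text
clock: 31.4
position: [0.4751, 0.0289, 0.1271]
tcp_rot: [3.112, 0.427, 0.002]
ft_force: [0.2, -0.1, -2.8]
gripper_width: 0.0613
grip_force: 40.0
```

Call:
drive_tool:
  deltas:
    - [[-0.015, 0.07, 0, 0, 0, 0.02], [-0.03, 0.14, 0, 0, 0, 0.04], [-0.045, 0.21, 0, 0, 0, 0.06], [-0.06, 0.28, 0, 0, 0, 0.09], [-0.075, 0.35, 0, 0, 0, 0.123], [-0.09, 0.42, 0, 0, 0, 0.123], [-0.098, 0.4717, 0, 0, 0, 0.123], [-0.098, 0.4717, 0, 0, 0, 0.123]]

```text
clock: 32.2
position: [0.497, -0.2625, 0.1274]
tcp_rot: [3.134, 0.122, 0.008]
ft_force: [0.4, 0.1, -2.8]
gripper_width: 0.0616
grip_force: 40.0
```

Call:
drive_tool:
  deltas:
    - [[0, 0, 0, 0, 0, 0], [0, 0, 0, 0, 0, 0], [0, 0, 0, 0, 0, 0]]

```text
clock: 32.5
position: [0.4951, -0.2553, 0.1268]
tcp_rot: [-3.138, -0.131, 0.001]
ft_force: [-1.0, -1.0, -2.8]
gripper_width: 0.0621
grip_force: 40.0
```

Call:
drive_tool:
  deltas:
    - [[0, 0, 0.06, 0, 0, 0], [0, 0, 0.12, 0, 0, 0], [0, 0, 0.16, 0, 0, 0], [0, 0, 0.18, 0, 0, 0], [0, 0, 0.19, 0, 0, 0], [0, 0, 0.196, 0, 0, 0], [0, 0, 0.196, 0, 0, 0]]

```text
clock: 33.2
position: [0.4963, -0.2573, 0.0099]
tcp_rot: [3.138, 0.129, 0.002]
ft_force: [0.1, -0.2, -3.6]
gripper_width: 0.0613
grip_force: 40.0
```

Call:
drive_tool:
  deltas:
    - [[0, 0, 0, 0, 0, 0], [0, 0, 0, 0, 0, 0], [0, 0, 0, 0, 0, 0], [0, 0, 0, 0, 0, 0], [0, 0, 0, 0, 0, 0]]
  grip: -1

```text
clock: 33.7
position: [0.4959, -0.2573, 0.0097]
tcp_rot: [3.139, 0.129, 0.001]
ft_force: [0.8, 0.1, 0.6]
gripper_width: 0.0856
grip_force: 0.0
```

Call:
drive_tool:
  deltas:
    - [[0, 0, -0.05, 0, 0, 0], [0, 0, -0.12, 0, 0, 0], [0, 0, -0.2, 0, 0, 0], [0, 0, -0.25, 0, 0, 0], [0, 0, -0.25, 0, 0, 0]]

```text
clock: 34.2
position: [0.4984, -0.2591, 0.1642]
tcp_rot: [3.132, 0.129, 0.013]
ft_force: [0.9, 0.1, -0.3]
gripper_width: 0.0875
grip_force: 0.0
```

Call:
drive_tool:
  deltas:
    - [[0, -0.04, 0, 0, 0, 0.02], [0, -0.12, 0, 0, 0, 0.06], [0, -0.2, 0, 0, 0, 0.1], [0, -0.28, 0, 0, 0, 0.14], [0, -0.36, 0, 0, 0, 0.1967], [0, -0.43, 0, 0, 0, 0.1967], [0, -0.4855, 0, 0, 0, 0.1967], [0, -0.4855, 0, 0, 0, 0.1967]]

```text
clock: 35.0
position: [0.4693, 0.0369, 0.1583]
tcp_rot: [-3.121, 0.348, 0.006]
ft_force: [-1.0, -1.0, 0.2]
gripper_width: 0.0871
grip_force: 0.0
```

Call:
drive_tool:
  deltas:
    - [[0, 0, 0, 0, 0, 0], [0, 0, 0, 0, 0, 0]]

```text
clock: 35.2
position: [0.4719, 0.0324, 0.1589]
tcp_rot: [3.121, -0.357, 0.0]
ft_force: [-0.6, -0.7, -0.2]
gripper_width: 0.0872
grip_force: 0.0
```

Call:
drive_tool:
  deltas:
    - [[0, 0, 0.07, 0, 0, 0], [0, 0, 0.14, 0, 0, 0], [0, 0, 0.19, 0, 0, 0], [0, 0, 0.225, 0, 0, 0], [0, 0, 0.246, 0, 0, 0], [0, 0, 0.254, 0, 0, 0], [0, 0, 0.254, 0, 0, 0]]

```text
clock: 35.9
position: [0.4719, 0.0322, 0.0063]
tcp_rot: [-3.121, 0.359, 0.001]
ft_force: [-0.3, -0.6, 0.4]
gripper_width: 0.087
grip_force: 0.0
```

Call:
drive_tool:
  deltas:
    - [[0, 0, 0, 0, 0, 0], [0, 0, 0, 0, 0, 0], [0, 0, 0, 0, 0, 0], [0, 0, 0, 0, 0, 0], [0, 0, 0, 0, 0, 0], [0, 0, 0, 0, 0, 0]]
  grip: 1
  newtons: 40

```text
clock: 36.5
position: [0.4722, 0.0332, 0.0075]
tcp_rot: [3.121, -0.355, 0.002]
ft_force: [-1.8, -0.1, 6.3]
gripper_width: 0.0613
grip_force: 40.0
```

Call:
drive_tool:
  deltas:
    - [[0, 0, -0.04, 0, 0, 0], [0, 0, -0.08, 0, 0, 0], [0, 0, -0.12, 0, 0, 0], [0, 0, -0.16, 0, 0, 0], [0, 0, -0.2, 0, 0, 0], [0, 0, -0.213, 0, 0, 0], [0, 0, -0.213, 0, 0, 0]]

```text
clock: 37.2
position: [0.472, 0.0333, 0.1352]
tcp_rot: [-3.121, 0.356, -0.003]
ft_force: [-0.1, 0.1, -4.1]
gripper_width: 0.0615
grip_force: 40.0
```

Call:
drive_tool:
  deltas:
    - [[0.03, -0.01, 0, 0, 0, 0], [0.08, -0.025, 0, 0, 0, 0], [0.13, -0.04, 0, 0, 0, 0], [0.18, -0.056, 0, 0, 0, 0], [0.23, -0.072, 0, 0, 0, 0], [0.27, -0.085, 0, 0, 0, 0], [0.2887, -0.0906, -0.005, 0, 0, 0], [0.2887, -0.0906, -0.005, 0, 0, 0]]

```text
clock: 38.0
position: [0.6536, 0.0472, 0.1352]
tcp_rot: [-3.121, 0.356, 0.002]
ft_force: [-0.0, 0.8, -4.1]
gripper_width: 0.0615
grip_force: 40.0
```

Call:
drive_tool:
  deltas:
    - [[0, 0, 0, 0, 0, 0], [0, 0, 0, 0, 0, 0], [0, 0, 0, 0, 0, 0], [0, 0, 0, 0, 0, 0]]

```text
clock: 38.4
position: [0.652, 0.0472, 0.1378]
tcp_rot: [-3.121, 0.356, 0.001]
ft_force: [0.5, -0.3, -4.2]
gripper_width: 0.0616
grip_force: 40.0
```

Run:
```python
from m import *
for n in('scene','side'): snap(n,n+'3')
cs=[L('side3'),L('scene3')]
print('cork');top(cs,lambda im:im.max(2)<40,.043,x0=.38,x1=.6,y0=-.5,y1=-.2,s=.0005)
print({k:np.round(v,3).tolist() for k,v in manip.get_state().items() if k in('clock','position','tcp_rot','ft_force')})
cv2.imwrite('pics/v3.png',np.vstack([c['image'][60:350] for c in cs])[:,:,::-1])
```

```text
cork
0.043 xy [ 0.4913 -0.3618] size [0.142 0.07 ] long axis from +x 5.7 cm2 71.0
0.043 xy [ 0.4855 -0.266 ] size [0.142 0.076] long axis from +x 5.5 cm2 64.6
{'clock': 38.5, 'position': [0.652, 0.047, 0.138], 'tcp_rot': [-3.121, 0.356, -0.001], 'ft_force': [-0.162, -0.422, -5.292]}
```

View pics/v3.png

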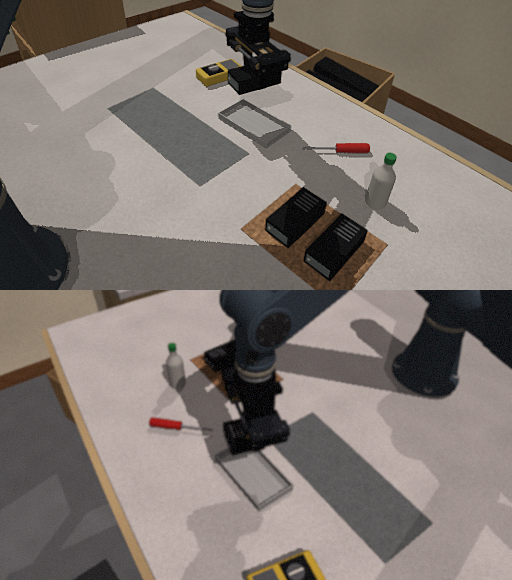

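The final view shows both quiet boxes flat side by side on the cork, around (295,215) and (335,245) in the upper panel. The rattling box is held level over the tray, and the bystanders haven't moved.

```bash
python3 -c "
from plant import manip
print(manip.hand_in())"
```

```text
the job is handed in; nothing more can be done
None
```

I handed the job in at about 38.5 s, still holding rattling box A level over the middle of the tray, its centre about 15 cm above the bench, with quiet boxes B and C flat and side by side on the cork mat.

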